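# Slide the bench block into its recess

## Robot

A 6-joint arm with a two-finger parallel gripper is mounted at the origin on the work surface; the furniture and walls round the work are solid. World frame = base frame: x ahead of the robot, y to its left, z up, the work surface at z = 0. Lengths are in mm, angles in rad, forces in N, time in s.
With the tool pointing down it reaches from about 275 to 750 mm from the base axis. Payload 10.2 kg.
Tool frame: the origin (TCP) lies midway between the tips of the shut fingers; the grasp point (between the pads) lies 19 mm behind it; z points along the fingers, y is the direction in which the jaws open and shut (so a half turn about z gives the same grasp; the last joint's range is limited). The gripper opens to 85 mm and grips with 20 to 120 N. Pads are 22 mm wide; open, the fingers measure 114 mm over their backs; the gripper's body (76 mm by 85 mm) begins 54 mm behind the grasp point. The pads swing forward as they close: fully open they stand 13 mm farther back than shut.
Start: joints at [-1.375, 0.313, 1.498, -0, 1.331, -0.223], TCP at [213.487, -479.64, 231.294] pointing down, gripper open.
Joint ranges: [-2.94, 2.94], [-0.97, 2.17], [0.19, 2.56], [-1.23, 4.37], [0.02, 3.11], [-2.88, 2.88]. Speed limits (rad/s): [2.39, 2.39, 3.01, 3.14, 3.14, 3.14].

## Interface

Orientations are given as a unit quaternion [w, x, y, z].
In Python, from rig import sense, optics, ctrl gives the robot as it stands.
- The arm moves only by the tool play_rows, never from a script. Its argument "plan" is a list of rows, each a list of 7 numbers: the shift along the world's x, y, z in mm, then the turn, a rotation vector about the world's x, y, z in rad, then the opening, from -1 (shut) to 1 (fully open), so that 0 is half open. A call has 1 to 5 rows; each row shifts and turns the pose as measured when the row begins; what a row does not reach is not made up. A row lasts 1/12 s, in which the tool goes at most 41.7 mm and 7.16 degrees, less where a joint would pass 70% of its speed; a pose out of reach is approached as far as the arm can. A call is refused whole if a number of a shift passes 41.7 or a number of a turn 0.125, either way. A call with a gripper value outside its range is refused whole. The fingers move at their own pace and stop on an object; "grip_force" is the grip in N (left out, the last holds). Time passes only in rows, so rows that do not move let the fingers close. It gives the time, the measured TCP pose, the force and the opening at its end, in the units of the state.
- sense(): the state, without advancing time (a new reading comes with each control period).
- optics.capture(name): name is "side" or "top" or "wrist"; returns a dict with "img" (400x640x3 uint8, blue, green, red), "fx", "fy", "cx", "cy" (pixels), "world_to_cam" (4x4, takes a point from world to camera coordinates). Camera axes: x right, y up, looking along -z (the intrinsics and any distortion apply to the point x, -y, -z); pixel columns grow to the right and rows downward; lengths in mm; the calibration is good to about 2 mm. A picture is of the moment at which its call begins. There is no depth.
- ctrl.finish_job(): hands the job in, once; it reports no verdict.
The state is a dict: "time_s": time; "joints": joint angles; "dq": joint speeds; "tau": joint torques, N m; "eef_pos": TCP position; "ee_rot": TCP orientation; "force": force on the tool from outside, world axes, zero at the start; "wrist_torque": the same for the moment, N m; "grip_width": opening from 0.0 (shut) to 1.0 (fully open).
Only numpy, scipy, OpenCV 4.12 (cv2) and the standard library are available. Lean on these libraries where they do the work, as an engineer would, in place of code of your own. Each camera call takes 0.05 s, during which the arm holds its last target. There are 200 camera calls.

## Task

Slide the larger of the two steel bench blocks along the wooden base board until it drops into the board's recess and lies flat on the bottom. Keep it down on the board all the way, do not lift it, and leave the smaller block where it is.

Things in the scene. Friction and masses are not known exactly. Their poses are not given: they have to be found in the camera images.
- steel_block: The larger bench block: plain ground steel, 58 mm (its x) x 88 mm (its y) x 26 mm high, 0.65 to 0.95 kg, loose. Origin at the centre of its underside, z up. It starts flat on the board's upper face, to one side of the recess or the other, its 58 mm side about along the board's length (within 8 degrees), so that it can be gripped or straddled across the 58 mm and slid along the board.
- steel_block_small: The smaller bench block, same steel: 40 mm (x) x 62 mm (y) x 24 mm high. Origin at the centre of its underside. It stands on the board on the other side of the recess and must stay there.
- base_board: Fixed light wooden base board lying on the bench, 150 mm (its x) x 360 mm (its y, the length along which the blocks slide) x 17 mm high, flat and without rims. Origin at the centre of its underside.
- recess (a point): Centre of the mouth of the cork-lined recess in the middle of the board, level with the board's upper face (17 mm above the bench); axes as the board's. The recess is 106 mm (x) x 76 mm (y, along the board) and 8 mm deep, so the large block, turned with its 58 mm along the board, has 9 mm to spare on every side, and stands 18 mm out of it when seated.

How it is judged:
By the outcome, as a careful person would: the job done as asked, in the order asked, and still so for the second after the job is handed in, with the robot touching nothing.
It also fails if it takes over 34 s, if anything falls off the work surface, if the arm or the gripper's body presses on something with over 40 N, if the wrist force passes 120 N, or if a joint passes its speed limit or range.

## Working session

There is one attempt and no reset: what is moved stays moved. The work goes in short steps, Python scripts to look and compute and a tool call to move; the robot and the scene stay as the last step left them, time stands still between calls to the robot, and variables do not carry over. Pictures are saved under pics/ and viewed, about 8 in all and at most 12, crops included, and the job is handed in when it is done.

Besides the shell and the picture viewer there is one more tool, called after "Emit:" as a command line: name --pt "numbers of a row" for each row, then --argument value for the rest. play_rows: Moves the arm, as the interface text tells. Its arguments: {"type":"object","properties":{"plan":{"type":"array"},"grip_force":{"type":"number"}},"required":["plan"]}

```bash
mkdir -p pics
cat > h.py <<'E'
import numpy as np, cv2
from rig import sense, optics, ctrl
def cap(n,f):
    c=optics.capture(n); cv2.imwrite(f,c["img"]); return c
def pix2w(c,u,v,z):
    M=np.array(c["world_to_cam"]); R,t=M[:3,:3],M[:3,3]
    d=R.T@np.array([(u-c["cx"])/c["fx"],-(v-c["cy"])/c["fy"],-1]); o=-R.T@t
    return o+d*(z-o[2])/d[2]
def w2pix(c,p):
    q=np.array(c["world_to_cam"])@np.r_[p,1]
    return c["cx"]+c["fx"]*q[0]/-q[2], c["cy"]-c["fy"]*q[1]/-q[2]
E
python3 - <<'E'
from h import *
import pickle
c=cap("top","pics/top1.png"); pickle.dump(c,open("top1.pkl","wb"))
print({k:v for k,v in c.items() if k!="img"}); print(sense())
E
```

```text
{'fx': 450.6827401425389, 'fy': 450.6827401425389, 'cx': 318.1317197161296, 'cy': 196.68497547177893, 'world_to_cam': array([[ 1.22418059e-02, -9.99924294e-01,  1.24301083e-03,
        -2.62255876e+01],
       [ 9.89656095e-01,  1.22937751e-02,  1.42932417e-01,
        -5.24146125e+02],
       [-1.42936878e-01, -5.19597662e-04,  9.89731670e-01,
        -8.31696105e+02],
       [ 0.00000000e+00,  0.00000000e+00,  0.00000000e+00,
         1.00000000e+00]])}
{'time_s': 0.05, 'joints': array([-1.37539855e+00,  3.13453999e-01,  1.49845373e+00, -1.50356962e-05,
        1.33100031e+00, -2.23398659e-01]), 'dq': array([ 0.0006733 ,  0.00013702, -0.00093085,  0.00020128,  0.00170421,
       -0.00075799]), 'tau': array([ 3.82968370e-03, -4.13350618e+01, -2.60476685e+01, -1.64885773e-04,
        2.94452417e-03,  8.25783900e-06]), 'eef_pos': array([ 213.43058652, -479.36957784,  230.72676714]), 'ee_rot': array([-6.57727894e-04,  9.78155602e-01,  2.07873005e-01,  1.90680784e-06]), 'force': array([-0.51010369, -0.4409431 , -0.13203759]), 'wrist_torque': array([ 0.05550475, -0.00770101,  0.06749536]), 'grip_width': 0.9983157373787704}
```

View pics/top1.png

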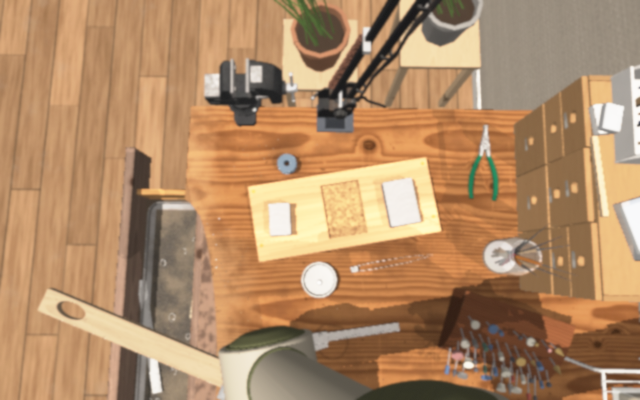

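Run:
```python
import cv2
i=cv2.imread("pics/top1.png")[145:275,235:455]
cv2.imwrite("pics/crop1.png",cv2.resize(i,None,fx=3.6,fy=3.6,interpolation=cv2.INTER_CUBIC))
```

```text
(no output)
```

View pics/crop1.png

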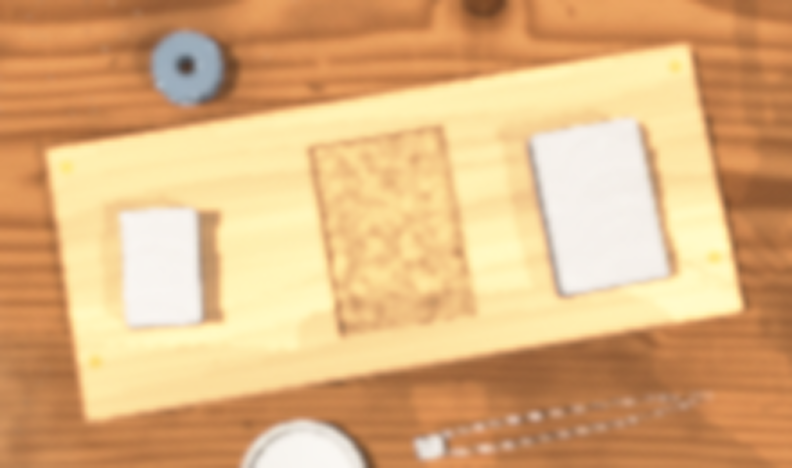

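Run:
```python
from h import *
import pickle
c=pickle.load(open("top1.pkl","rb"))
def go(n,P,z):
    W=np.array([pix2w(c,235+(u+.5)/3.6-.5,145+(v+.5)/3.6-.5,z)[:2] for u,v in P]); ctr=W.mean(0)
    a=(W[0]+W[3]-W[1]-W[2])/2; b=(W[0]+W[1]-W[2]-W[3])/2
    print(n,ctr.round(1),"along",np.hypot(*a).round(1),np.degrees(np.arctan2(a[1],a[0])).round(1),"across",np.hypot(*b).round(1),np.degrees(np.arctan2(b[1],b[0])).round(1)); return ctr
go("board",[(46,149),(690,44),(743,310),(88,420)],17)
r=go("recess",[(310,147),(440,126),(474,313),(342,334)],17)
b=go("large",[(531,137),(638,118),(670,274),(562,296)],43)
go("small",[(121,211),(196,208),(202,324),(128,326)],41)
d=r-b; print(d,np.hypot(*d),np.degrees(np.arctan2(d[1],d[0])))
s=sense()
from scipy.spatial.transform import Rotation as R
q=s["ee_rot"]; print(R.from_quat(np.r_[q[1:],q[0]]).as_matrix().round(3))
```

```text
board [505.1 -70.6] along 360.5 100.2 across 149.8 10.2
recess [504.9 -69.7] along 72.6 99.9 across 104.3 10.2
large [ 515.8 -179.2] along 58.5 101.5 across 85.7 10.5
small [480.4  53.3] along 39.5 92.6 across 61.5 4.6
[-10.87773422 109.49933375] 110.03830784358591 95.67318636822267
[[ 0.914  0.407 -0.   ]
 [ 0.407 -0.914  0.001]
 [ 0.    -0.001 -1.   ]]
```

The large block is on the right, at (516, -179), and needs to go about 110 mm to the recess at (505, -70). The measured sizes agree with those given. Something dark is near (460,340), by my path, so I'll check its height from the side first.

Run:
```python
from h import *
c=cap("side","pics/side1.png")
for p in [(213,-480,231),(516,-179,43),(505,-70,17),(270,-330,0),(365,-330,230)]: print(p,np.round(w2pix(c,p)))
```

```text
(213, -480, 231) [487.  84.]
(516, -179, 43) [340. 180.]
(505, -70, 17) [330. 210.]
(270, -330, 0) [450. 186.]
(365, -330, 230) [420.  92.]
```

View pics/side1.png

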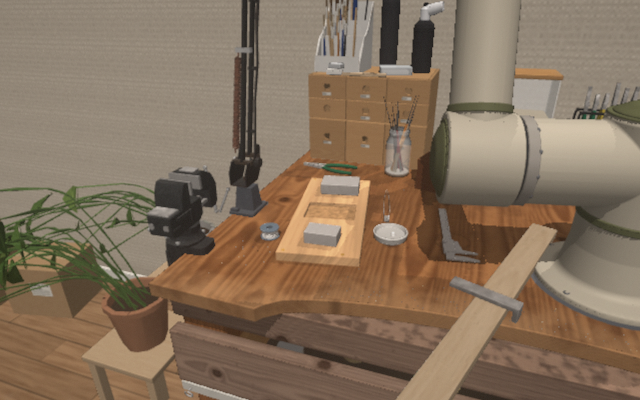

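Run:
```python
from h import *
import pickle
t=pickle.load(open("top1.pkl","rb")); s=optics.capture("side")
from scipy.optimize import least_squares
for n,a,b in [("rack",(510,340),(600,105)),("jar rim",(498,252),(398,128)),("brush tip",(552,240),(413,100))]:
    f=lambda p:np.r_[np.subtract(w2pix(t,p),a),np.subtract(w2pix(s,p),b)]
    r=least_squares(f,[300,-300,100]); print(n,r.x.round(),r.fun.round())
for z in (0,100,200,300): print(z,pix2w(t,510,340,z).round(), pix2w(t,460,300,z).round())
```

```text
rack [ 185. -311.  181.] [  -1.   68. -102.   15.]
jar rim [ 417. -322.  140.] [ 0.  2. -3. -0.]
brush tip [ 424. -385.  197.] [  1.   9. -15.  -0.]
0 [ 256. -393.    0.] [ 330. -299.    0.]
100 [ 272. -351.  100.] [ 338. -268.  100.]
200 [ 288. -310.  200.] [ 345. -237.  200.]
300 [ 304. -268.  300.] [ 353. -206.  300.]
```

Run:
```python
from h import *
c=cap("wrist","pics/w1.png")
t=cv2.imread("pics/top1.png")[270:400,400:600]
a=cv2.resize(t,None,fx=2,fy=2,interpolation=cv2.INTER_CUBIC)
w=c["img"]; o=np.zeros((600,640,3),np.uint8); o[:260,:400]=a; o[260:]=cv2.resize(w,(544,340))[:, :].copy() if 0 else np.pad(cv2.resize(w,(544,340)),((0,0),(0,96),(0,0)))
cv2.imwrite("pics/w1c.png",o)
for p in [(256,-393,0),(330,-299,0),(417,-322,140)]: print(p,np.array(w2pix(c,p)).round())
```

```text
(256, -393, 0) [263. 103.]
(330, -299, 0) [206.  -1.]
(417, -322, 140) [ 206. -223.]
```

View pics/w1c.png

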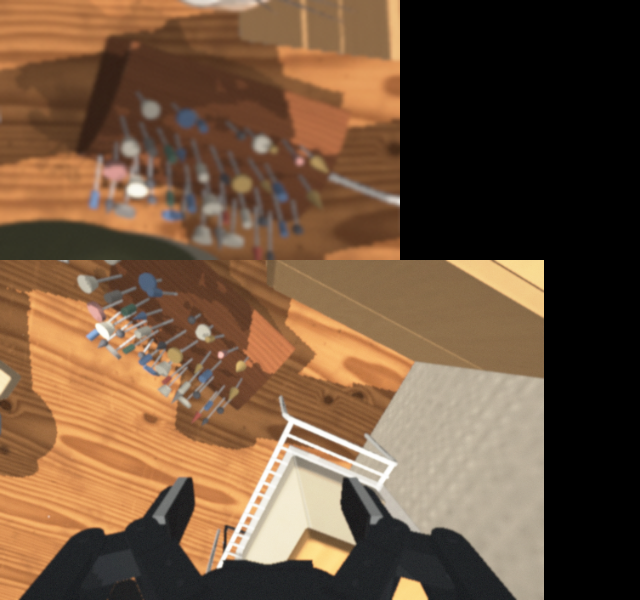

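Picture 4 shows a small tool rack standing on the bench near (270,-370), between me and the board. The jar's brushes are about 200 mm high. I'll go over both at about z 300.

Emit:
play_rows --pt "0 0 35 0 0 0 1" --pt "0 0 35 0 0 0 1" --pt "25 25 0 0 0 -0.05 1" --pt "25 25 0 0 0 -0.05 1" --pt "25 25 0 0 0 -0.05 1"

```text
time_s: 0.62
eef_pos: [286.4, -404.8, 301.8]
ee_rot: [-0.003, 0.992, 0.127, 0.0]
force: [0.3, -0.3, -0.3]
grip_width: 1.0
```

Emit:
play_rows --pt "25 25 0 0 0 -0.05 1" --pt "25 25 0 0 0 -0.05 1" --pt "25 25 0 0 0 0 1" --pt "25 25 0 0 0 0 1" --pt "25 25 0 0 0 0 1"

```text
time_s: 1.03
eef_pos: [415.7, -272.8, 302.0]
ee_rot: [-0.002, 0.997, 0.072, 0.001]
force: [0.3, -1.0, 0.5]
grip_width: 1.002
```

```bash
cat >> h.py <<'E'
from scipy.spatial.transform import Rotation as R
def st():
    s=sense(); q=s["ee_rot"]; M=R.from_quat(np.r_[q[1:],q[0]]).as_matrix()
    print("t",round(s["time_s"],2),"pos",s["eef_pos"].round(1),"yaw",np.degrees(np.arctan2(-M[1,1],-M[0,1])).round(2),"z",M[:,2].round(3),"F",s["force"].round(1),"g",round(s["grip_width"],3))
E
python3 -c "from h import *; st()"
```

```text
t 1.03 pos [ 415.7 -272.8  302. ] yaw 98.27 z [ 0.001  0.005 -1.   ] F [ 0.3 -1.   0.5] g 1.002
```

Emit:
play_rows --pt "25 24 0 -0.005 0 0.03 1" --pt "25 24 -10 0 0 0 1" --pt "25 23 -30 0 0 0 1" --pt "20 20 -30 0 0 0 1" --pt "0 0 -30 0 0 0 1"

```text
time_s: 1.45
eef_pos: [517.0, -174.9, 207.4]
ee_rot: [0.004, 0.996, 0.091, 0.006]
force: [0.3, -0.4, 0.1]
grip_width: 0.999
```

Emit:
play_rows --pt "0 0 -20 0 0 0 1" --pt "0 0 0 0 0 0 1" --pt "0 0 0 0 0 0 1"

```text
time_s: 1.7
eef_pos: [515.7, -171.4, 180.4]
ee_rot: [0.001, 0.996, 0.093, 0.002]
force: [0.1, 0.1, 0.6]
grip_width: 1.002
```

Run:
```python
from h import *
import pickle
st(); c=cap("wrist","pics/w2.png"); pickle.dump(c,open("w2.pkl","wb"))
```

```text
t 1.7 pos [ 515.7 -171.4  180.4] yaw 100.62 z [ 0.004 -0.001 -1.   ] F [0.1 0.1 0.6] g 1.002
```

View pics/w2.png

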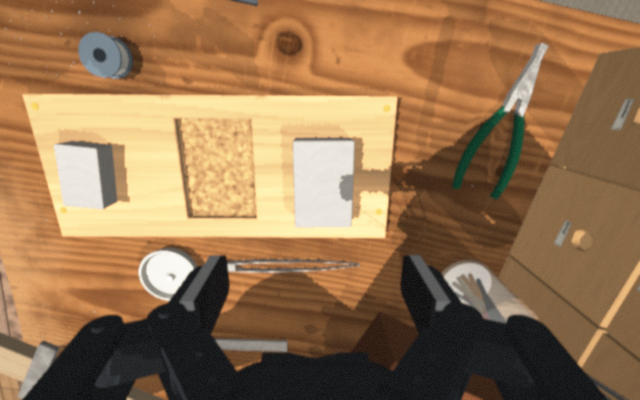

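The block and recess are clear here: the block's top corners are about (294,139), (354,140), (352,227) and (295,226), and the recess mouth spans (176,119) to (256,217).

Run:
```python
from h import *
import pickle
c=pickle.load(open("w2.pkl","rb"))
def go(n,P,z):
    W=np.array([pix2w(c,u,v,z)[:2] for u,v in P]); ctr=W.mean(0)
    a=(W[0]+W[3]-W[1]-W[2])/2; b=(W[0]+W[1]-W[2]-W[3])/2
    print(n,ctr.round(1),"along",np.hypot(*a).round(1),np.degrees(np.arctan2(a[1],a[0])).round(1),"across",np.hypot(*b).round(1),np.degrees(np.arctan2(b[1],b[0])).round(1)); return ctr
go("board",[(25,95),(397,97),(385,237),(62,237)],17)
r=go("recess",[(176,119),(253,119),(257,217),(187,218)],17)
b=go("large",[(294,139),(354,140),(352,227),(295,226)],43)
d=r-b; print(d,np.hypot(*d),np.degrees(np.arctan2(d[1],d[0])))
```

```text
board [504.3 -71.2] along 359.2 100.4 across 149.5 9.7
recess [505.4 -71.6] along 76.2 101.0 across 104.6 9.1
large [ 517.6 -179.9] along 56.5 99.6 across 87.2 10.8
[-12.24482306 108.29760753] 108.9876483319927 96.45083272880933
```

Emit:
play_rows --pt "1 -8 -30 0 0 0 1" --pt "0 0 -35 0 0 0 1" --pt "0 0 -35 0 0 0 1" --pt "0 0 0 0 0 0 1" --pt "0 0 0 0 0 0 1"

```text
time_s: 2.17
eef_pos: [520.3, -184.6, 87.8]
ee_rot: [0.006, 0.996, 0.091, 0.009]
force: [0.2, -1.0, 1.0]
grip_width: 1.002
```

```bash
python3 -c "from h import *; st()"
```

```text
t 2.17 pos [ 520.3 -184.6   87.8] yaw 100.42 z [ 0.019 -0.011 -1.   ] F [ 0.2 -1.   1. ] g 1.002
```

Emit:
play_rows --pt "-3.5 5 -20 0.011 0.019 0 1" --pt "0 0 -15 0 0 0 1" --pt "0 0 0 0 0 0 1" --pt "0 0 0 0 0 0 1"

```text
time_s: 2.5
eef_pos: [521.2, -183.2, 63.0]
ee_rot: [0.004, 0.996, 0.09, 0.006]
force: [-0.3, 0.2, 0.4]
grip_width: 0.999
```

```bash
python3 -c "from h import *; st()"
```

```text
t 2.5 pos [ 521.2 -183.2   63. ] yaw 100.33 z [ 0.012 -0.008 -1.   ] F [-0.3  0.2  0.4] g 0.999
```

Emit:
play_rows --pt "-6 4 -8 0.008 0.012 0 1" --pt "0 0 0 0 0 0 1" --pt "0 0 -15 0.003 0.004 0 1" --pt "0 0 -10 0 0 0 1" --pt "0 0 0 0 0 0 1"

```text
time_s: 2.92
eef_pos: [517.4, -180.7, 34.2]
ee_rot: [0.001, 0.996, 0.09, 0.002]
force: [-0.3, -0.9, 0.2]
grip_width: 0.996
```

```bash
python3 -c "from h import *; st()"
```

```text
t 2.92 pos [ 517.4 -180.7   34.2] yaw 100.32 z [ 0.004 -0.001 -1.   ] F [-0.3 -0.9  0.2] g 0.996
```

Emit:
play_rows --pt "-1 1 -8 0 0.004 0 1" --pt "0 0 -8 0 0 0 1" --pt "0 0 0 0 0 0 0.65" --pt "0 0 0 0 0 0 0.65" --pt "0 0 0 0 0 0 0.65" --grip_force 20

```text
time_s: 3.33
eef_pos: [515.8, -179.3, 15.3]
ee_rot: [-0.0, 0.996, 0.09, -0.001]
force: [-0.4, -0.0, -0.4]
grip_width: 0.828
```

Run:
```python
from h import *
st(); c=cap("side","pics/side2.png"); i=c["img"][130:270,260:420]
cv2.imwrite("pics/side2c.png",cv2.resize(i,None,fx=4,fy=4,interpolation=cv2.INTER_CUBIC))
```

```text
t 3.33 pos [ 515.8 -179.3   15.3] yaw 100.32 z [-0.003  0.    -1.   ] F [-0.4 -0.  -0.4] g 0.828
```

View pics/side2c.png

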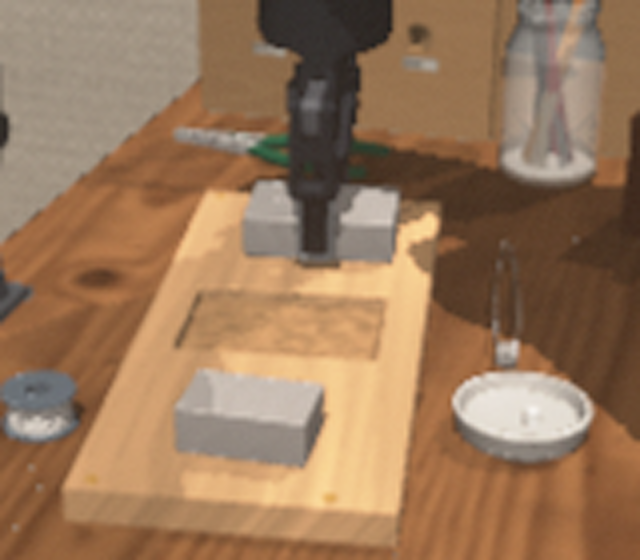

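Fingers straddle the large block, with their tips just above the board and no contact force. Pushing now with the trailing finger.

Emit:
play_rows --pt "-1 6 0 0 -0.003 0 0.65" --pt "-1 10 0 0 0 0 0.65" --pt "-1.2 10 0 0 0 0 0.65" --pt "-1.2 10 0 0 0 0 0.65" --pt "0 0 0 0 0 0 0.65"

```text
time_s: 3.8
eef_pos: [511.6, -141.5, 16.5]
ee_rot: [0.002, 0.996, 0.09, 0.002]
force: [-0.2, 0.6, -1.2]
grip_width: 0.823
```

```bash
python3 -c "from h import *; st()"
```

```text
t 3.8 pos [ 511.6 -141.5   16.5] yaw 100.28 z [ 0.004 -0.003 -1.   ] F [-0.2  0.6 -1.2] g 0.823
```

Emit:
play_rows --pt "-1.2 10 -0.5 0.003 0.004 0 0.65" --pt "-1.2 10 0 0 0 0 0.65" --pt "-1.2 10 0 0 0 0 0.65" --pt "-1 8 0 0 0 0 0.65" --pt "0 0 0 0 0 0 0.65"

```text
time_s: 4.22
eef_pos: [507.8, -101.2, 17.4]
ee_rot: [0.002, 0.996, 0.09, 0.001]
force: [0.2, -0.5, 0.2]
grip_width: 0.823
```

Run:
```python
from h import *
st(); cap("wrist","pics/w3.png"); c=cap("top","pics/top3.png"); 
i=cv2.resize(c["img"][145:275,235:455],None,fx=2.9,fy=2.9,interpolation=cv2.INTER_CUBIC)
s=cv2.resize(cv2.imread("pics/w3.png")[:260],(638,222*638//546))
s=cv2.resize(cv2.imread("pics/w3.png"),(352,220)); o=np.zeros((600,640,3),np.uint8); o[:i.shape[0],:i.shape[1]]=i; o[380:600,:352]=s
cv2.imwrite("pics/c3.png",o)
```

```text
t 4.22 pos [ 507.8 -101.2   17.4] yaw 100.37 z [ 0.003 -0.003 -1.   ] F [ 0.2 -0.5  0.2] g 0.823
```

View pics/c3.png

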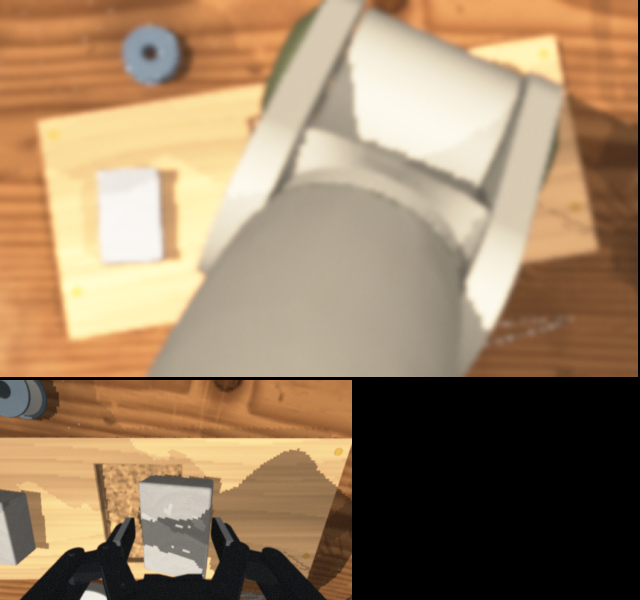

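Run:
```python
from h import *
c=optics.capture("wrist")
g=c["img"][120:400,130:450]; cv2.imwrite("pics/w3c.png",cv2.resize(g,None,fx=2.1,fy=2.1,interpolation=cv2.INTER_CUBIC))
a=np.radians(100.2); e=np.array([np.cos(a),np.sin(a)]); n=np.array([np.sin(a),-np.cos(a)]); o=np.array([505,-70.8])
for nm,u,v,z in [("blkTL",256,182,43),("blkTR",387,180,43),("recTL",175,153,17),("recTR",331,151,17)]:
    d=pix2w(c,u,v,z)[:2]-o; print(nm,"along",round(d@e,1),"across",round(d@n,1))
```

```text
blkTL along -7.2 across 46.2
blkTR along -59.8 across 47.1
recTL along 35.6 across 53.2
recTR along -38.6 across 54.2
```

View pics/w3c.png

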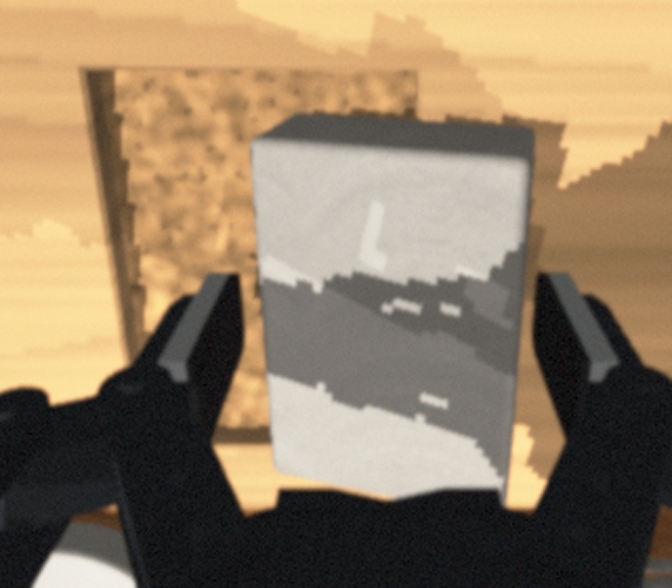

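The block is about centred across the recess, with its far edge around +44 mm and less than 2° of yaw. Its leading half is over the cork. I'll push the rest straight along the board's axis.

Emit:
play_rows --pt "-1.6 9 -0.5 0.003 0.003 0 0.65" --pt "-1.6 9 0 0 0 0 0.65" --pt "-1.4 8 0 0 0 0 0.65" --pt "-1.2 6 0 0 0 0 0.65" --pt "0 0 0 0 0 0 0.65"

```text
time_s: 4.78
eef_pos: [501.9, -69.3, 16.5]
ee_rot: [0.001, 0.996, 0.089, 0.0]
force: [0.4, -1.7, -0.6]
grip_width: 0.827
```

Run:
```python
from h import *
st(); c=optics.capture("wrist")
a=cv2.resize(c["img"][120:400,130:450],None,fx=1.25,fy=1.25); s=optics.capture("side")
b=cv2.resize(s["img"][130:270,260:420],None,fx=2.5,fy=2.5,interpolation=cv2.INTER_CUBIC)[:350,:400]
cv2.imwrite("pics/c4.png",np.hstack([a,b]))
```

```text
t 4.78 pos [501.9 -69.3  16.5] yaw 100.21 z [ 0.001 -0.001 -1.   ] F [ 0.4 -1.7 -0.6] g 0.827
```

View pics/c4.png

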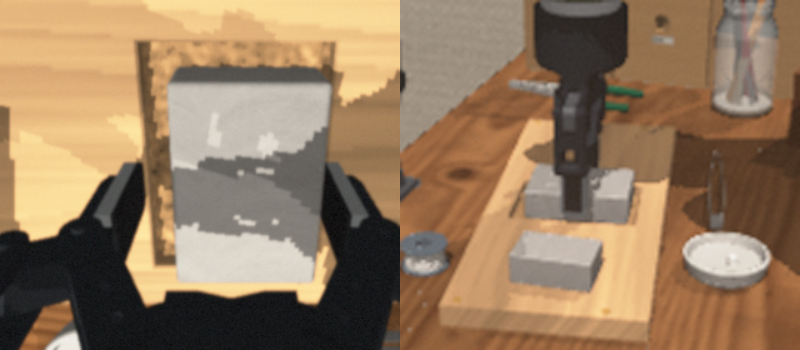

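Emit:
play_rows --pt "-0.6 5 0 0 0 0 0.65" --pt "0 0 0 0 0 0 0.65" --pt "0 0 0 0 0 0 1" --pt "0 0 0 0 0 0 1" --pt "0 0 0 0 0 0 1"

```text
time_s: 5.3
eef_pos: [501.4, -64.4, 16.6]
ee_rot: [0.0, 0.996, 0.088, 0.0]
force: [-0.3, 0.1, -0.2]
grip_width: 1.001
```

Emit:
play_rows --pt "0 -4 0 0 0 0 1" --pt "0 0 15 0 0 0 1" --pt "0 0 30 0 0 0 1" --pt "0 0 40 0 0 0 1" --pt "0 0 40 0 0 0 1"

```text
time_s: 5.72
eef_pos: [496.1, -67.9, 138.1]
ee_rot: [-0.004, 0.996, 0.088, -0.008]
force: [1.2, -0.1, -0.7]
grip_width: 1.002
```

Emit:
play_rows --pt "0 0 40 0 0 0 1" --pt "-30 0 10 0 0 0 1" --pt "0 0 0 0 0 0 1" --pt "0 0 0 0 0 0 1"

```text
time_s: 6.05
eef_pos: [467.5, -69.9, 199.1]
ee_rot: [-0.001, 0.996, 0.088, -0.001]
force: [0.6, -0.2, 0.7]
grip_width: 1.003
```

Run:
```python
from h import *
import pickle
st(); c=cap("wrist","pics/w5.png"); s=optics.capture("side"); pickle.dump((c,s),open("w5.pkl","wb"))
a=cv2.resize(c["img"],(800,500))[:300]
b=cv2.resize(s["img"][160:245,270:400],None,fx=3.5,fy=3.5,interpolation=cv2.INTER_CUBIC)
o=np.zeros((600,800,3),np.uint8); o[:300]=a; o[300:300+b.shape[0],:b.shape[1]]=b; cv2.imwrite("pics/c5.png",o)
```

```text
t 6.05 pos [467.5 -69.9 199.1] yaw 100.06 z [-0.003  0.001 -1.   ] F [ 0.6 -0.2  0.7] g 1.003
```

View pics/c5.png

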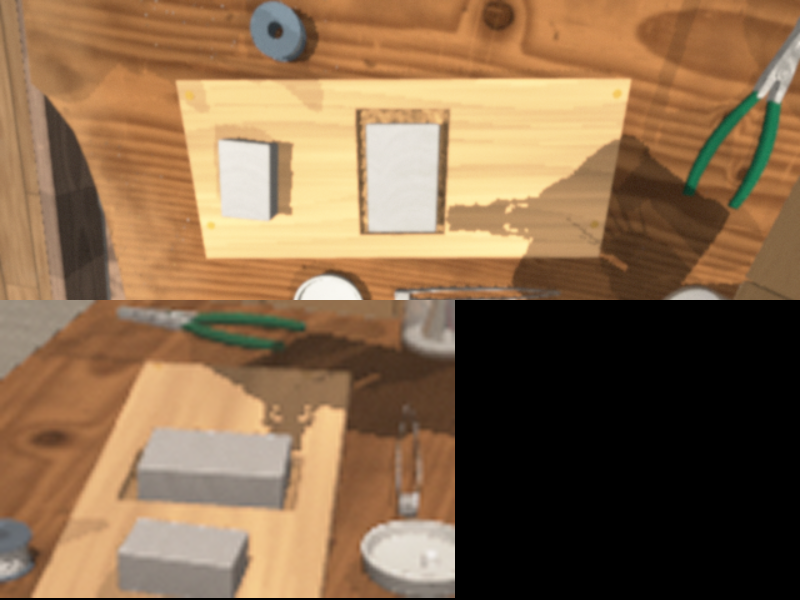

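Run:
```python
from h import *
import pickle
c,s=pickle.load(open("w5.pkl","rb"))
al=np.radians(100.2); e=np.array([np.cos(al),np.sin(al)]); n=np.array([np.sin(al),-np.cos(al)]); o=np.array([505,-70.8])
rec=np.mean([pix2w(c,u/1.25,v/1.25,17)[:2] for u,v in [(357,109),(449,110),(444,235),(361,235)]],0)
print("recess",rec.round(1))
for z in (35,43):
    W=np.array([pix2w(c,u/1.25,v/1.25,z)[:2] for u,v in [(365,124),(439,124),(437,232),(367,232)]])
    d=W-rec; print(z,"along",(d@e).round(1),"across",(d@n).round(1))
    ctr=W.mean(0)
    img=s["img"].copy()
    P=[w2pix(s,np.r_[ctr+i*29*e+j*44*n,z]) for i,j in [(1,1),(1,-1),(-1,-1),(-1,1)]]
    print(" side crop px",[((u-270)*3.5,300+(v-160)*3.5) for u,v in np.round(P,1)])
go=np.mean([pix2w(c,u/1.25,v/1.25,41)[:2] for u,v in [(220,139),(270,141),(270,220),(221,216)]],0); print("small",go.round(1))
```

```text
recess [504.2 -70.9]
35 along [ 29.8 -27.4 -28.9  30.4] across [ 42.2  42.1 -45.  -44.8]
 side crop px [(np.float64(134.05000000000004), np.float64(465.19999999999993)), (np.float64(281.3999999999999), np.float64(474.30000000000007)), (np.float64(290.1499999999999), np.float64(433.34999999999997)), (np.float64(151.19999999999996), np.float64(425.30000000000007))]
43 along [ 29.2 -26.5 -27.9  29.8] across [ 42.3  42.2 -42.6 -42.5]
 side crop px [(np.float64(131.60000000000008), np.float64(452.94999999999993)), (np.float64(279.30000000000007), np.float64(462.05000000000007)), (np.float64(288.3999999999999), np.float64(421.80000000000007)), (np.float64(148.75), np.float64(413.75))]
small [481.9  52.8]
```

```bash
python3 -c "
from h import *
print(ctrl.finish_job()); st()"
```

```text
the job is handed in; nothing more can be done
None
the job is handed in; nothing more can be done
```

The large block now lies flat in the recess, and I handed the job in at about 6 s on the robot's clock. I straddled it with the open gripper and pushed it about 110 mm along the board with the trailing finger. It was never gripped or lifted, and it dropped in by itself. I then opened the fingers fully and withdrew upwards, clear of everything.

**Last checks:**
- **Seated flat:** in the wrist view the block's top measures 58 x 87 mm if taken at the seated height of 35 mm, against 57 x 85 mm if it were still up on the board. The side view's corners also fit 35 mm and level, to about 1 mm.
- **Centred:** the block is within about 1.5 mm of the recess centre, and all four corners are inside the mouth.
- **Small block:** it measured (482, 53) at the end and (480, 53) at the start, so it did not move beyond measuring error.
- **Forces:** the readings stayed under 2 N.

No check failed. The two measurements of the block and of the recess before the push differed by about 2 mm, which is within the calibration, so I used about the mean. The tool tilted by up to about 1° during the descent, and I corrected it before pushing.

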